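Square a coated glass plate into the corner of a spotting guide

ROBOT

A 7-joint arm with a two-finger parallel gripper is mounted at the origin on a cart in front of the work surface, level with it; the furniture and walls round the work are solid. World frame = base frame: x ahead of the robot, y to its left, z up, the work surface at z = 0. Lengths are in m, angles in rad, forces in N, time in s.
With the tool pointing down it reaches from about 0.4 to 0.85 m from the base axis. Payload 10.4 kg.
Tool frame: the origin (TCP) lies at the very end of the fingers, on their centre line; the grasp point (between the pads) lies 19 mm behind it; z points along the fingers, y is the line along which they close (so a half turn about z gives the same grasp; the last joint's range is limited). The gripper opens to 87 mm and grips with 3 to 60 N. Pads are 19 mm wide; open, the fingers measure 117 mm over their backs; the gripper's body (75 mm by 190 mm) begins 51 mm behind the grasp point.
Start: joints at [-1.313, 0.332, -0.065, 1.46, 0.022, 1.35, -0.088], TCP at [0.173, 0.601, 0.223] pointing down, gripper open.
Joint ranges: [-2.6, 2.6], [-0.5, 2.12], [-1.47, 1.34], [0.16, 2.42], [-1.27, 4.41], [0.06, 2.06], [-2.6, 2.6]. Speed limits (rad/s): [2.22, 2.22, 2.79, 2.79, 3.14, 3.14, 3.14].

INTERFACE

Orientations are given as a unit quaternion [x, y, z, w].
In Python, from bench import * gives the robot as it stands.
- The arm moves only by the tool step_arm, never from a script. Its arguments are lists of equal length, an entry for each row: "delta_pos": the shift along the world's x, y, z in units of 25 mm (1.0 is 25 mm), a list of three; "turn": the turn about the world's z in units of 0.12 rad (1.0 is 0.12 rad). In form: {"delta_pos": [[tx, ty, tz], ...], "turn": [turn, ...]}. A call has 1 to 12 rows; each row shifts and turns the commanded pose from where the row before left it; what a row does not reach is not made up. A row lasts 1/10 s, in which the tool goes at most 50 mm and 8.59 degrees, less where a joint would pass 70% of its speed; a pose out of reach is approached as far as the arm can. A call with a number of a shift or a turn outside -1 to 1 is refused whole. A call with a gripper value outside its range is refused whole. "grip" is the closure, from 0 (fully open) to 1 (shut), set as the call begins (left out, the last holds). The fingers move at their own pace and stop on an object; "newtons" is the grip in N (left out, the last holds). Time passes only in rows, so rows that do not move let the fingers close. It gives the time, the measured TCP pose, the force, the opening and the grip force at its end, in the units of the state.
- read_state(): the state, without advancing time (a new reading comes with each control period).
- camera(name): name is "scene" or "top" or "wrist"; returns a dict with "image" (384x512x3 uint8, red, green, blue), "z_map" (384x512 float32, m along the optical axis (not along the pixel's ray), 0 where there is no reading), "mtx" (3x3 intrinsics, pixels), "dist" ([k1, k2, p1, p2, k3] as OpenCV has them; the pictures are not rectified), "view" (4x4, takes a point from world to camera coordinates). Camera axes: x right, y up, looking along -z (the intrinsics and any distortion apply to the point x, -y, -z); pixel columns grow to the right and rows downward; lengths in m; the calibration is good to about 2 mm. A picture is of the moment at which its call begins.
- close_job(): hands the job in; it is judged then, once.
The state is a dict: "time": time; "joint_positions": joint angles; "joint_vel": joint speeds; "joint_torque": joint torques, N m; "ee_pos": TCP position; "eef_rot": TCP orientation; "ft_force": force on the tool from outside, world axes, zero at the start; "torque": the same for the moment, N m; "width": finger opening in m; "grip_force": force on a finger pad.
Only numpy, scipy, OpenCV 4.12 (cv2) and the standard library are available. Lean on these libraries where they do the work, as an engineer would, in place of code of your own. Each camera call takes 0.05 s, during which the arm holds its last target. There are 200 camera calls.

TASK

The coated chromatography plate lies askew on the spotting guide. Take the blue-handled pusher out of its wooden block and, touching the plate only with the pusher's tip at its edges, nudge it gently until its long edge is pressed flush against the black strip of the long fence, then slide it along until its short edge is pressed against the strip of the short fence too. Never press it with more than about 8 N, leave it touching both strips, and put the pusher back upright in its block, leaving the other things alone.

Things in the scene. Friction and masses are not known exactly. Their poses are not given: they have to be found in the camera images.
- guide: Spotting guide: fixed grey board, 160 x 200 mm (its x by y), top face 8 mm above the table. Origin: centre of its underside, at table height. Its +x points to the long fence (away from the robot), +y to the short fence (left). The board's two other sides are open and have at least 30 mm of bare board beside the plate.
- long_fence: Fixed aluminium bar at the board's far side, top 19 mm above the table, with a black facing strip (face 130 mm long, y from -78 to +52 mm). The strip was set by hand: its face lies anywhere from x = +54 to +45 mm of the guide, so feel for it. It does not give. A plate that meets it askew can bind on one corner when pushed at mid-edge; a push near the lagging end turns it flush. Origin: middle of the bar, on the board.
- short_fence: Fixed aluminium bar at the board's left side, top 19 mm above the table, with a black facing strip (face 70 mm long, parallel to guide x, x from -21 to +49 mm). The strip was set by hand and does not give: its face lies anywhere from y = +74 to +65 mm of the guide, so feel for it. Origin: middle of the bar, on the board.
- plate: White-coated glass plate lying loose on the board, 50 x 100 x 5 mm (its x, y, z), about 70 g. Origin: centre of its underside. Its +x edge (100 mm) belongs at the long fence's strip, its +y edge (50 mm) at the short fence's. At the start it is 13 to 40 mm from home along each guide axis, turned up to 0.2 rad. Brittle: over 10 N at the pusher chips it; fingers and hand must not touch it.
- pusher: Pusher, about 60 g, upright. Origin: on its axis, underside of its round black collar (30 mm wide, 4 mm thick). From 4 to 70 mm above the origin a square blue handle, 20 x 20 mm, faces along its x and y. Below, a steel stem 8 mm thick and a round rubber tip 12 mm wide that ends 30 mm under the origin; the tip's lowest 14 mm are cylindrical.
- pusher_tip (a point): Centre of the pusher's lower end, 30 mm under its origin.
- stand: Fixed wooden block 70 x 70 x 36 mm with one vertical through hole 16 mm wide at its centre, chamfered at the top. Origin: centre of its underside, on the table. The pusher hangs in the hole with its collar resting on the block's top.
- dropper_1: Brown dropper bottle 33 x 33 x 94 mm, standing loose left of the guide; leave alone.
- dropper_2: Brown dropper bottle 31 x 31 x 90 mm, standing loose left of the guide; leave alone.
- dropper_3: Brown dropper bottle 33 x 33 x 98 mm, standing loose left of the guide; leave alone.
- petri_dish: Glass petri dish 60 x 60 x 14 mm with blue grains, behind the dropper bottles; leave alone.

How it is judged:
On the way, in this order (a step that is already met when the one before it is completed fails the run):
1. the pusher is lifted out of its block (z of pusher_tip in the frame of stand above 0.036 m), for 0.1 s.
2. the plate is pressed (over 1 N) against the long fence's strip and lies flush along it (contact force between plate and long_fence above 1 N and angle between the x axis of plate and the x axis of guide, either way round below 0.03 rad), for 0.05 s.
3. the plate is pressed (over 1 N) against the short fence's strip (contact force between plate and short_fence above 1 N), for 0.05 s.
At the end, for the whole second after the job is handed in: The plate lies flat and at rest on the board within 1.5 mm of touching both fences' strips and parallel to the fences within 0.025 rad; the pusher hangs released and at rest in its block, its collar on the block's top (within 3 mm), upright within 0.08 rad (x of long_strip_c0 in the frame of plate between 0.0275 and 0.0305 m and y of short_strip_c0 in the frame of plate between 0.0525 and 0.0555 m and z of plate in the frame of guide below 0.0095 m and angle between the x axis of plate and the x axis of guide, either way round below 0.025 rad and linear speed of each of plate, pusher below 0.01 m/s and horizontal distance between pusher_tip and stand below 0.006 m and z of pusher in the frame of stand below 0.039 m and angle between pusher's own z axis and vertical below 0.08 rad).
It fails at once if the pusher presses the plate with more than 10 N (contact force between pusher and plate above 10 N).
It fails at once if the fingers or the arm touch the plate (contact force between any of the fingers, the arm and plate above 0.3 N).
It fails at once if a dropper bottle or the petri dish is pushed more than 20 mm (distance of any of dropper_1, dropper_2, dropper_3, petri_dish from where it was at the start of the episode above 0.02 m).
It also fails if it takes over 72 s, if anything falls off the work surface, if the arm or the gripper's body presses on something with over 40 N, if the wrist force passes 120 N, or if a joint passes its speed limit or range.

## Working session

There is one attempt and no reset: what is moved stays moved. The work goes in short steps, Python scripts to look and compute and a tool call to move; the robot and the scene stay as the last step left them, time stands still between calls to the robot, and variables do not carry over. Pictures are saved under pics/ and viewed, at most 10 in all, crops included, and the job is handed in when it is done.

Besides the shell and the picture viewer there is one more tool, called after "Emit:" as name(argument=value, ...), one argument or row to a line, values as JSON. step_arm: Moves the arm, as the interface text tells. Shifts and turns lie within -1 to 1; 1 stands for 25 mm of shift or 0.12 rad of turn. Its arguments: {"type":"object","properties":{"delta_pos":{"type":"array"},"turn":{"type":"array"},"grip":{"type":"number"},"newtons":{"type":"number"}},"required":["delta_pos","turn"]}

```bash
mkdir -p pics; cat > h.py <<'E'
from bench import *
import numpy as np, cv2
def snap(n,f):
    c=camera(n); np.savez('pics/'+f+'.npz',**c); cv2.imwrite('pics/'+f+'.png',c['image'][:,:,::-1]); return c
def load(f): return dict(np.load('pics/'+f+'.npz'))
def ray(c,u,v):
    p=cv2.undistortPoints(np.array([[[u,v]]],float),c['mtx'],c['dist'])[0,0]
    R=c['view'][:3,:3]; t=c['view'][:3,3]
    return -R.T@t, R.T@np.array([p[0],-p[1],-1])
def atz(c,u,v,z):
    o,d=ray(c,u,v); return o+d*(z-o[2])/d[2]
def dep(c,u,v):
    o,d=ray(c,u,v); return o+d*float(c['z_map'][int(round(v)),int(round(u))])
E
python3 - <<'E'
from h import *
a=snap('scene','s0');b=snap('top','t0')
for c in(a,b): print(-c['view'][:3,:3].T@c['view'][:3,3],c['mtx'][0,0])
s=read_state();print(s['time'],s['ee_pos'],s['eef_rot'],s['width'])
im=cv2.resize(b['image'],(800,600),interpolation=cv2.INTER_CUBIC);cv2.imwrite('pics/t0b.png',im[:,:,::-1])
E
```

```text
[-0.07135867 -0.49979928  0.90973835] 423.1181091358773
[0.45967067 0.03663922 1.09646026] 349.3291868418584
0.1 [0.17312498 0.60017431 0.22183021] [ 1.39938031e-01  9.90160049e-01 -6.49524699e-04 -5.63831056e-05] 0.08677774104781356
```

View pics/t0b.png

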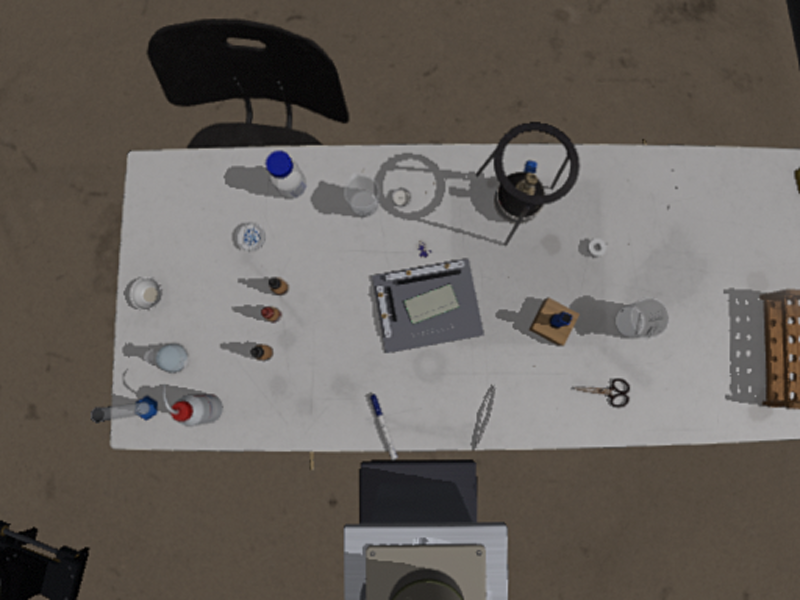

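View pics/s0.png

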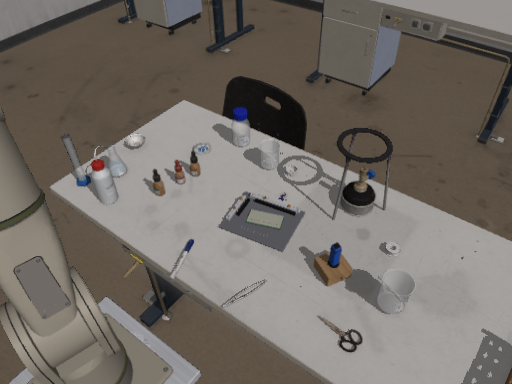

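The top view shows the guide around (427,305), the plate around (432,303) and the stand with pusher around (555,321), in 800-wide pixels. I'll enlarge it.

```bash
python3 - <<'E'
from h import *
b=load('t0')
cr=b['image'][160:235,230:380];cv2.imwrite('pics/t0c.png',cv2.resize(cr,None,fx=5.3333,fy=5.3333,interpolation=cv2.INTER_CUBIC)[:,:,::-1])
E
```

```text
(no output)
```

View pics/t0c.png

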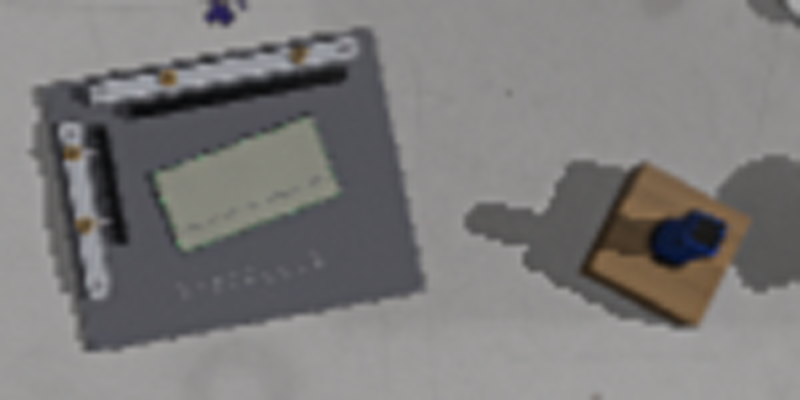

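The crop shows board corners (38,90),(373,28),(424,288),(88,348). Plate corners are at (152,172),(315,117),(341,190),(183,250), and block top corners at (647,162),(750,215),(697,327),(585,270). The handle top is near (709,233).

```bash
cat >> h.py <<'E'
def cp(c,pts,z,o=(230,160),k=5.3333):
    return np.array([atz(c,o[0]+(x+.5)/k-.5,o[1]+(y+.5)/k-.5,z) for x,y in pts])
def rect(P):
    r=np.array(P)[:,:2]; e1=(r[1]-r[0]+r[2]-r[3])/2; e2=(r[3]-r[0]+r[2]-r[1])/2
    print('c',r.mean(0).round(4),'L',np.linalg.norm(e1).round(4),np.linalg.norm(e2).round(4),'ang',np.degrees([np.arctan2(e1[1],e1[0]),np.arctan2(e2[1],e2[0])]).round(2))
E
python3 - <<'E'
from h import *
b=load('t0')
rect(cp(b,[(38,90),(373,28),(424,288),(88,348)],.008))
rect(cp(b,[(152,172),(315,117),(341,190),(183,250)],.013))
rect(cp(b,[(647,162),(750,215),(697,327),(585,270)],.036))
print(cp(b,[(709,233)],.106))
z=b['z_map'];B=lambda x,y:dep(b,230+x/5.333,160+y/5.333).round(4)
print('board',B(300,270),'stand',B(640,290),'handle',B(709,233),'plate',B(240,180))
s=read_state();print(s['joint_positions'])
E
```

```text
c [ 0.5841 -0.0089] L 0.201 0.1561 ang [ -80.16 -169.85]
c [ 0.5865 -0.0187] L 0.1001 0.0474 ang [ -70.74 -160.28]
c [ 0.5461 -0.2596] L 0.0692 0.0726 ang [-117.88  150.07]
[[ 0.54568473 -0.26153818  0.106     ]]
board [ 0.5335 -0.0496  0.0111] stand [ 0.5181 -0.2417  0.0383] handle [ 0.5442 -0.2616  0.1094] plate [ 0.5867 -0.0154  0.0105]
[-1.31255425  0.33281492 -0.06472624  1.46085622  0.02161944  1.34992185
 -0.08850391]
```

Emit:
step_arm(
  delta_pos=[
    [1,-1,0],
    [1,-1,0],
    [1,-1,0],
    [1,-1,0],
    [1,-1,0],
    [1,-1,0],
    [1,-1,0],
    [1,-1,0],
    [1,-1,0],
    [1,-1,0],
    [1,-1,0],
    [1,-1,0],
  ],
  turn=[0,0,0,0,0,0,0,0,0,0,0,0],
  grip=0,
)

```text
time: 1.3
ee_pos: [0.4739, 0.2993, 0.2223]
eef_rot: [0.14, 0.99, -0.0, -0.0]
ft_force: [0.3, 1.2, 0.6]
width: 0.0869
grip_force: 0.0
```

Emit:
step_arm(
  delta_pos=[
    [1,-1,0],
    [1,-1,0],
    [0,-1,0],
    [0,-1,0],
    [0,-1,0],
    [0,-1,0],
    [0,-1,0],
    [0,-1,0],
    [0,-1,0],
    [0,-1,0],
    [0,-1,0],
    [0,-1,0],
  ],
  turn=[0,0,0,0,0,0,0,0,0,0,0,0],
)

```text
time: 2.5
ee_pos: [0.5228, -0.0005, 0.2223]
eef_rot: [0.14, 0.99, -0.0, -0.0]
ft_force: [0.1, -0.3, -0.5]
width: 0.0871
grip_force: 0.0
```

Emit:
step_arm(
  delta_pos=[
    [0,-1,0],
    [0,-1,0],
    [0,-1,0],
    [0,-1,0],
    [0,-1,0],
    [0,-1,0],
    [0,-1,0],
    [0,-1,0],
    [0,0,0],
    [0,0,0],
  ],
  turn=[0,0,0,0,0,0,0,0,0,0],
)

```text
time: 3.5
ee_pos: [0.5229, -0.1996, 0.2222]
eef_rot: [0.14, 0.99, 0.0, -0.0]
ft_force: [0.3, -0.7, -0.1]
width: 0.0871
grip_force: 0.0
```

```bash
python3 - <<'E'
from h import *
c=snap('wrist','w1');s=read_state();print(s['time'],s['ee_pos'],s['eef_rot'],s['joint_positions'].round(2) if hasattr(s['joint_positions'],'round') else s['joint_positions'],s['ft_force'])
print(-c['view'][:3,:3].T@c['view'][:3,3],c['mtx'][0,0])
E
```

```text
3.55 [ 0.52316911 -0.19871463  0.22224584] [ 1.39739579e-01  9.90188208e-01  2.27996647e-04 -3.33535797e-04] [-0.22  0.2   0.58  1.67 -0.11  1.31  1.67] [ 0.19735113 -0.52127494 -0.76761731]
[ 0.44762601 -0.17794397  0.38427778] 311.3149158350147
```

View pics/w1.png

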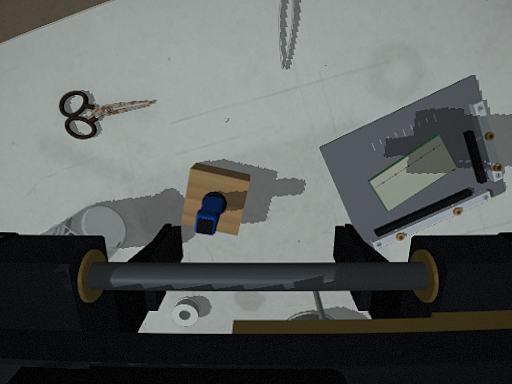

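The wrist view shows the block around (215,200), its handle top near (205,222), and the guide at right. I'll enlarge both.

```bash
python3 - <<'E'
from h import *
c=load('w1');i=c['image']
f=lambda a,k:cv2.resize(a,None,fx=k,fy=k,interpolation=cv2.INTER_CUBIC)
A=f(i[158:242,178:258],5);B=f(i[70:250,320:512],2)
o=np.zeros((420,784,3),np.uint8);o[:,:400]=A;o[:360,400:]=B
cv2.imwrite('pics/w1c.png',o[:,:,::-1])
E
```

```text
(no output)
```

View pics/w1c.png

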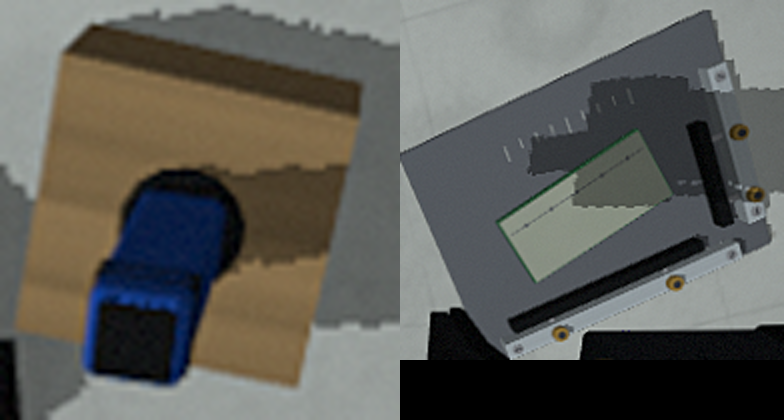

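Block top corners are at (65,55),(358,118),(297,385),(18,330), and handle-top corners near (88,295),(187,300),(185,384),(85,377). Plate corners are at (638,130),(672,195),(537,283),(497,222). The long strip's plate-side edge runs (508,320)–(700,237), and the short strip's runs (687,122)–(716,222).

```bash
python3 - <<'E'
from h import *
c=load('w1')
rect(cp(c,[(65,55),(358,118),(297,385),(18,330)],.036,(178,158),5))
rect(cp(c,[(88,295),(187,300),(185,384),(85,377)],.106,(178,158),5))
g=lambda p,z:cp(c,[(x-400,y) for x,y in p],z,(320,70),2)
P=g([(638,130),(672,195),(537,283),(497,222)],.013);rect(P)
th=np.radians(10);R=np.array([[np.cos(th),np.sin(th)],[-np.sin(th),np.cos(th)]])
G=lambda p:((p[:,:2]-[.5841,-.0089])@R.T*1000).round(1)
print('plate in guide',G(P))
Q=g([(401,153),(710,10)],.008);print('board',Q,G(Q),np.degrees(np.arctan2(*(Q[1]-Q[0])[1::-1])))
for z in(.013,.019):print(z,'strips',G(g([(508,320),(700,237),(687,122),(716,222)],z)).tolist())
b=load('t0')
print('top plate',G(cp(b,[(152,172),(315,117),(341,190),(183,250)],.013)))
print('top strips',G(cp(b,[(128,115),(345,78),(127,243),(106,140)],.019)).tolist())
E
```

```text
c [ 0.545  -0.2597] L 0.0687 0.0692 ang [ 61.56 -29.1 ]
c [ 0.5448 -0.2596] L 0.0192 0.0173 ang [ 70.24 -20.61]
c [ 0.5842 -0.0182] L 0.0494 0.0984 ang [ 19.91 -70.42]
plate in guide [[-33.8  35.4]
 [ 14.3  43.2]
 [ 31.3 -53.1]
 [-18.  -62.3]]
board [[ 0.52004845 -0.12045275  0.008     ]
 [ 0.48772522  0.07461848  0.008     ]] [[-82.4 -98.7]
 [-80.4  99. ]] 99.40840520827032
0.013 strips [[47.1, -78.8], [49.0, 52.4], [-25.2, 64.5], [44.0, 64.6]]
0.019 strips [[43.7, -79.8], [45.6, 49.2], [-27.4, 61.2], [40.7, 61.2]]
top plate [[ 16.8  44.1]
 [ 31.3 -56.1]
 [-13.9 -62.8]
 [-31.6  34.7]]
top strips [[51.6, 51.9], [50.0, -77.3], [-22.1, 66.0], [39.4, 67.2]]
```

Emit:
step_arm(
  delta_pos=[
    [0.3,-0.8,0],
    [0.3,-0.8,0],
    [0.3,-0.8,0],
    [0,0,-1],
    [0,0,-1],
    [0,0,-1],
    [0,0,-1],
    [0,0,-1],
    [0,0,-1],
    [0,0,-0.25],
    [0,0,0],
  ],
  turn=[-0.2,-0.2,0,0,0,0,0,0,0,0,0],
)

```text
time: 4.65
ee_pos: [0.5455, -0.2583, 0.0657]
eef_rot: [0.163, 0.987, 0.0, -0.001]
ft_force: [0.7, 0.8, 0.3]
width: 0.0872
grip_force: 0.0
```

Emit:
step_arm(
  delta_pos=[
    [0,0,0],
    [0,0,0],
    [0,0,0],
    [0,0,0],
    [0,0,0],
    [0,0,0],
    [0,0,0],
    [0,0,0],
  ],
  turn=[0,0,0,0,0,0,0,0],
  grip=1,
  newtons=45,
)

```text
time: 5.45
ee_pos: [0.5457, -0.2594, 0.0663]
eef_rot: [0.164, 0.987, 0.0, -0.0]
ft_force: [-0.8, -0.4, 0.7]
width: 0.0312
grip_force: 0.0
```

Emit:
step_arm(
  delta_pos=[
    [0,0,0],
    [0,0,0],
    [0,0,0],
    [0,0,0],
    [0,0,0],
  ],
  turn=[0,0,0,0,0],
)

```text
time: 5.95
ee_pos: [0.5457, -0.2595, 0.0663]
eef_rot: [0.164, 0.987, 0.0, 0.0]
ft_force: [0.6, 0.1, -0.1]
width: 0.0196
grip_force: 45.0
```

Emit:
step_arm(
  delta_pos=[
    [0,0,0.4],
    [0,0,0.8],
    [0,0,0.9],
    [0,0,0.9],
    [0,0,0],
    [0,0,0],
  ],
  turn=[0,0,0,0,0,0],
)

```text
time: 6.55
ee_pos: [0.5459, -0.2595, 0.142]
eef_rot: [0.164, 0.987, 0.0, 0.001]
ft_force: [0.3, 0.4, -1.0]
width: 0.0197
grip_force: 45.0
```

Emit:
step_arm(
  delta_pos=[
    [-0.05,0.6,0],
    [-0.05,1,0],
    [-0.05,1,0],
    [-0.05,1,0],
    [-0.05,1,0],
    [-0.05,1,0],
    [-0.05,1,0],
    [-0.05,1,0],
    [-0.05,1,0],
    [-0.05,1,0],
    [-0.04,0.66,0],
    [0,0,0],
  ],
  turn=[0,0,0,0,0,0,0,0,0,0,0,0],
)

```text
time: 7.75
ee_pos: [0.5311, 0.0009, 0.1404]
eef_rot: [0.161, 0.987, 0.0, -0.001]
ft_force: [-0.9, -0.0, -0.4]
width: 0.0195
grip_force: 45.0
```

```bash
python3 - <<'E'
from h import *
c=snap('wrist','w2');s=read_state();print(s['time'],s['ee_pos'],s['width'],s['ft_force'])
cv2.imwrite('pics/w2b.png',cv2.resize(c['image'],(800,600),interpolation=cv2.INTER_CUBIC)[:,:,::-1])
E
```

```text
7.8 [ 0.53133661 -0.00120942  0.14056287] 0.01937450136844207 [ 0.16415489 -0.22960678 -0.48677068]
```

View pics/w2b.png

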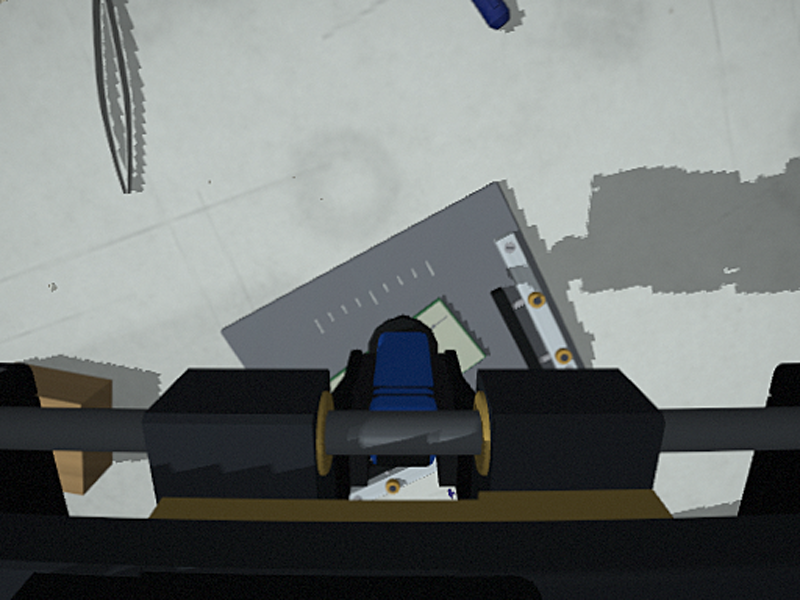

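The wrist view shows the pusher upright in the fingers, and the plate's near-left corner at (438,298), clear ahead of the tip. I'll lower and start the approach.

Emit:
step_arm(
  delta_pos=[
    [0,0,-0.9],
    [0,0,-0.9],
    [0,0,-0.6],
    [0,0,-0.3],
    [0,0,-0.12],
    [0.16,0.03,0],
    [0.16,0.03,0],
    [0.12,0.02,0],
    [0,0,0],
    [0,0,0],
  ],
  turn=[0,0,0,0,0,0,0,0,0,0],
)

```text
time: 8.8
ee_pos: [0.5434, -0.001, 0.071]
eef_rot: [0.164, 0.987, 0.0, 0.0]
ft_force: [0.0, -0.2, -1.1]
width: 0.0197
grip_force: 45.0
```

```bash
cat >> h.py <<'E'
TH=np.radians(10);RG=np.array([[np.cos(TH),np.sin(TH)],[-np.sin(TH),np.cos(TH)]])
def G(p): return ((np.atleast_2d(p)[:,:2]-[.584,-.009])@RG.T*1000).round(1)
E
python3 - <<'E'
from h import *
s=read_state();print(s['ee_pos'],G(s['ee_pos']),s['ft_force'])
c=load('w2');k=800/512
print(G(cp(c,[(438,298),(487,354)],.013,(0,0),k)))
E
```

```text
[ 0.54335563 -0.00097288  0.07101343] [[-38.6  15. ]] [ 0.01345904 -0.19233374 -1.05820423]
[[-35.2  34.8]
 [ 13.1  45.2]]
```

Emit:
step_arm(
  delta_pos=[
    [0,0,-0.04],
    [0.06,0.01,0],
    [0.06,0.01,0],
    [0.06,0.01,0],
    [0.06,0.01,0],
    [0.06,0.01,0],
    [0.06,0.01,0],
    [0.06,0.01,0],
    [0.06,0.01,0],
    [0,0,0],
  ],
  turn=[0,0,0,0,0,0,0,0,0,0],
)

```text
time: 9.8
ee_pos: [0.5554, 0.001, 0.0698]
eef_rot: [0.164, 0.987, 0.0, 0.0]
ft_force: [-1.0, 0.4, -0.9]
width: 0.0198
grip_force: 45.0
```

```bash
python3 - <<'E'
from h import *
s=read_state();print(s['ee_pos'],G(s['ee_pos']),s['ft_force'])
a=snap('scene','s3')['image'];b=snap('wrist','w3')['image'];t=snap('top','t3')['image']
f=lambda a,k:cv2.resize(a,None,fx=k,fy=k,interpolation=cv2.INTER_CUBIC)
o=np.zeros((600,800,3),np.uint8)
o[:300,:400]=f(a[180:255,215:315],4);o[300:,:400]=f(b[110:260,130:330],2)[:300,:400]; o[:400,400:]=f(t[160:240,230:310],5)
cv2.imwrite('pics/m3.png',o[:,:,::-1])
E
```

```text
[0.55542303 0.00103422 0.0698405 ] [[-26.4  14.8]] [-0.98512954  0.42034745 -0.8589989 ]
```

View pics/m3.png

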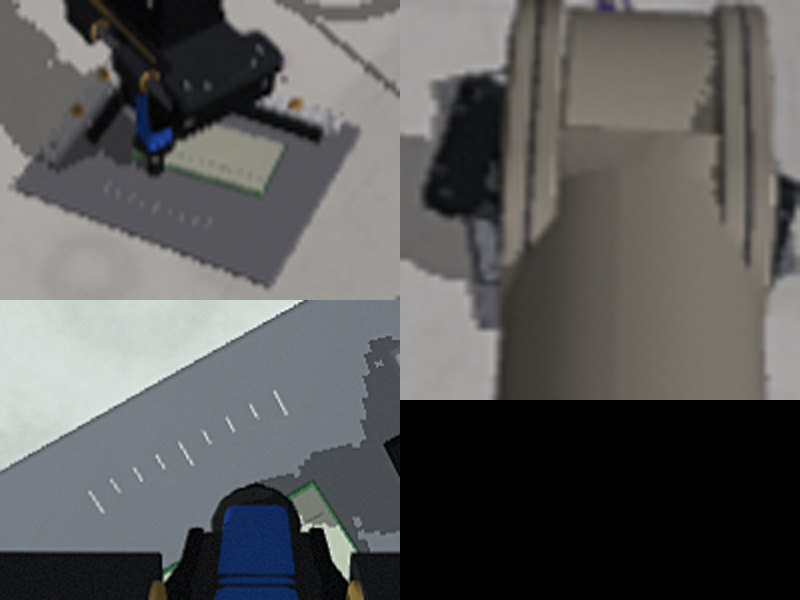

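In the scene crop the plate's near edge runs from about (135,152) to (265,194), with the far-right corner at (286,145). In the wrist crop the near-left corner is at (313,482).

```bash
python3 - <<'E'
from h import *
print('scene',G(cp(load('s3'),[(135,152),(265,194),(286,145)],.013,(215,180),4)))
print('wrist',G(cp(load('w3'),[(313,182),(357,250)],.013,(130,110),2)))
E
```

```text
scene [[-19.3  33.5]
 [-14.9 -66.6]
 [ 33.8 -60.9]]
wrist [[-22.4  36.2]
 [ 10.1  38.3]]
```

Emit:
step_arm(
  delta_pos=[
    [0.05,0.01,0],
    [0.05,0.01,0],
    [0.05,0.01,0],
    [-0.12,-0.02,0],
    [-0.14,-0.02,0],
    [0.07,-0.37,0],
    [0.07,-0.37,0],
    [0.06,-0.36,0],
    [0,0,0],
  ],
  turn=[0,0,0,0,0,0,0,0,0],
)

```text
time: 10.85
ee_pos: [0.5577, -0.0291, 0.07]
eef_rot: [0.165, 0.986, -0.0, 0.0]
ft_force: [0.3, 0.8, -0.1]
width: 0.0198
grip_force: 45.0
```

Emit:
step_arm(
  delta_pos=[
    [0.06,0.01,0],
    [0.06,0.01,0],
    [0.06,0.01,0],
    [0.06,0.01,0],
    [0.06,0.01,0],
    [0.06,0.01,0],
    [0.06,0.01,0],
    [0.06,0.01,0],
    [0,0,0],
  ],
  turn=[0,0,0,0,0,0,0,0,0],
)

```text
time: 11.75
ee_pos: [0.5697, -0.0246, 0.0698]
eef_rot: [0.164, 0.987, 0.0, 0.0]
ft_force: [-0.5, -0.7, -0.9]
width: 0.0191
grip_force: 45.0
```

```bash
python3 - <<'E'
from h import *
s=read_state();print(s['ee_pos'],G(s['ee_pos']),s['ft_force'])
a=snap('scene','s4')['image'];b=snap('wrist','w4')['image']
f=lambda a,k:cv2.resize(a,None,fx=k,fy=k,interpolation=cv2.INTER_CUBIC)
o=np.zeros((600,800,3),np.uint8)
o[:,:400]=f(a[165:265,220:300],6)[:600,:400];o[:600,400:]=f(b[110:260,200:300],4)
o=np.hstack([f(a[175:265,215:315],4)[:360,:400],f(b[130:220,240:340],4)])
cv2.imwrite('pics/m4.png',o[:,:,::-1])
E
```

```text
[ 0.56966846 -0.02463137  0.06983208] [[-16.8 -12.9]] [-0.50973459 -0.69052652 -0.94632818]
```

View pics/m4.png

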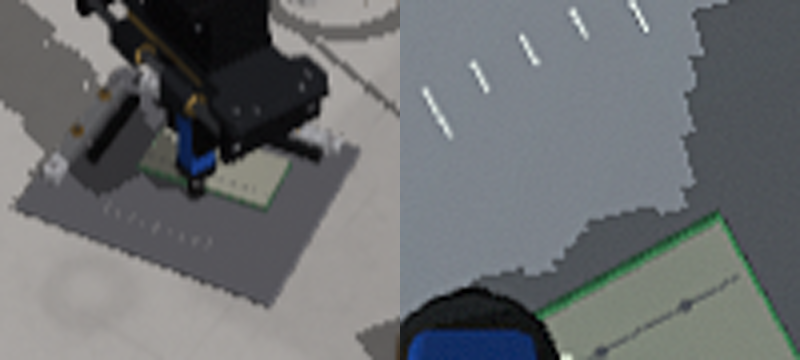

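In the wrist crop the near-left corner is at (720,215), with edges to (540,318) and (798,355). In the scene crop the near edge runs (143,168)–(268,210).

```bash
python3 - <<'E'
from h import *
print('scene',G(cp(load('s4'),[(143,168),(268,210),(292,160)],.013,(215,175),4)))
p=cp(load('w4'),[(320,215),(140,318),(398,355)],.013,(240,130),4);print('wrist',G(p))
for q in p[1:]: d=q-p[0];print(np.degrees(np.arctan2(d[1],d[0])))
E
```

```text
scene [[-13.4  30.2]
 [-10.7 -66.9]
 [ 40.2 -62.8]]
wrist [[-13.   35.8]
 [-11.2  -2.3]
 [ 18.9  36.9]]
-77.4080389030105
12.020570395317824
```

Emit:
step_arm(
  delta_pos=[
    [-0.12,-0.02,0],
    [-0.045,0.26,0],
    [-0.045,0.25,0],
    [0.06,0.01,0],
    [0.06,0.01,0],
    [0.05,0.01,0],
    [0.05,0.01,0],
    [0.05,0.01,0],
    [0.05,0.01,0],
    [0,0,0],
  ],
  turn=[0,0,0,0,0,0,0,0,0,0],
)

```text
time: 12.85
ee_pos: [0.5724, -0.0111, 0.0698]
eef_rot: [0.164, 0.987, -0.0, 0.0]
ft_force: [0.1, -0.1, -0.4]
width: 0.0196
grip_force: 45.0
```

Emit:
step_arm(
  delta_pos=[
    [0.03,0.005,0],
    [0.03,0.005,0],
    [0,0,0],
  ],
  turn=[0,0,0],
)

```text
time: 13.15
ee_pos: [0.5738, -0.0107, 0.0698]
eef_rot: [0.164, 0.987, 0.0, 0.0]
ft_force: [0.7, -0.5, -0.3]
width: 0.0198
grip_force: 45.0
```

Emit:
step_arm(
  delta_pos=[
    [0.03,0.005,0],
    [0,0,0],
  ],
  turn=[0,0],
)

```text
time: 13.35
ee_pos: [0.5745, -0.0105, 0.0698]
eef_rot: [0.164, 0.987, 0.0, 0.0]
ft_force: [-0.5, -0.1, -0.5]
width: 0.0195
grip_force: 45.0
```

Emit:
step_arm(
  delta_pos=[
    [0.025,0.004,0],
    [0.025,0.004,0],
    [0,0,0],
  ],
  turn=[0,0,0],
)

```text
time: 13.65
ee_pos: [0.5758, -0.0104, 0.0698]
eef_rot: [0.164, 0.987, 0.0, 0.0]
ft_force: [0.4, -0.1, 0.1]
width: 0.0199
grip_force: 45.0
```

Emit:
step_arm(
  delta_pos=[
    [0.02,0.004,0],
    [0.02,0.004,0],
    [0,0,0],
  ],
  turn=[0,0,0],
)

```text
time: 13.95
ee_pos: [0.5766, -0.0102, 0.0698]
eef_rot: [0.164, 0.987, -0.0, -0.0]
ft_force: [-1.7, 0.2, -0.6]
width: 0.0197
grip_force: 45.0
```

Emit:
step_arm(
  delta_pos=[
    [0.02,0.004,0],
    [0.02,0.004,0],
    [0,0,0],
  ],
  turn=[0,0,0],
)

```text
time: 14.25
ee_pos: [0.5772, -0.0103, 0.0697]
eef_rot: [0.164, 0.986, -0.0, -0.001]
ft_force: [-4.3, -1.1, 1.0]
width: 0.0199
grip_force: 45.0
```

```bash
cat > ang.py <<'E'
from h import *
def green(c):
    i=c['image'].astype(int); m=(i[:,:,1]-np.maximum(i[:,:,0],i[:,:,2])>25)
    v,u=np.nonzero(m); return np.array([atz(c,a,b,.0125)[:2] for a,b in zip(u,v)]),u,v
def fit(f,side):
    c=load(f); P,u,v=green(c); g=G(P)
    k=(abs(g[:,0])<100)&(abs(g[:,1])<100); P,g=P[k],g[k]
    # near-left corner: min(x - y)
    j=np.argmin(g[:,0]-g[:,1]); c0=g[j]; 
    nx=P[(abs(g[:,0]-c0[0])<6)&(g[:,1]<c0[1]-4)]; 
    vx,vy=cv2.fitLine(nx.astype(np.float32),cv2.DIST_HUBER,0,1e-5,1e-5)[:2,0]
    print(f,'n',len(P),len(nx),'corner',c0,'x-range near edge',G(nx)[:,1].min(),'mean gx',G(nx)[:,0].mean().round(1),'yaw',(np.degrees(np.arctan2(vy,vx))%180-90).round(2))
E
python3 - <<'E'
from ang import *
s=read_state();print(s['ee_pos'],G(s['ee_pos']),s['ft_force'])
p=cp(load('w2'),[(222,330),(497,183)],.008,(0,0),800/512);d=p[1]-p[0];print('board yaw',np.degrees(np.arctan2(d[1],d[0]))-90)
p=cp(load('w1'),[(508-400,320),(700-400,237)],.019,(320,70),2);d=p[1]-p[0];print('strip yaw',np.degrees(np.arctan2(d[1],d[0]))-90)
snap('wrist','w5');snap('scene','s5')
for f in('w4','w5','s4','s5'):
    try: fit(f,0)
    except Exception as e: print(f,e)
E
```

```text
[ 0.57718772 -0.01026807  0.06969123] [[-6.9 -0.1]] [-4.29652135 -1.09091476  1.04628999]
board yaw 9.570212162482932
strip yaw 9.18206692830772
w4 n 187 111 corner [-13.3  35.6] x-range near edge -58.5 mean gx -11.7 yaw 11.94
w5 n 148 75 corner [-1.1 35.1] x-range near edge -44.3 mean gx -1.7 yaw 8.83
s4 operands could not be broadcast together with shapes (1,0) (2,) 
s5 operands could not be broadcast together with shapes (1,0) (2,)
```

Emit:
step_arm(
  delta_pos=[
    [-0.15,-0.025,0],
    [0.055,-0.32,0],
    [0.055,-0.31,0],
    [0.05,0.01,0],
    [0.04,0.005,0],
    [0.02,0.004,0],
    [0,0,0],
  ],
  turn=[0,0,0,0,0,0,0],
)

```text
time: 15.05
ee_pos: [0.5794, -0.0257, 0.0697]
eef_rot: [0.164, 0.987, -0.0, -0.0]
ft_force: [-0.4, -0.9, -0.3]
width: 0.0197
grip_force: 45.0
```

Emit:
step_arm(
  delta_pos=[
    [0.02,0.004,0],
    [0.02,0.004,0],
    [0,0,0],
  ],
  turn=[0,0,0],
)

```text
time: 15.35
ee_pos: [0.5801, -0.0256, 0.0697]
eef_rot: [0.164, 0.987, -0.0, -0.0]
ft_force: [-1.8, -0.1, -0.8]
width: 0.0195
grip_force: 45.0
```

Emit:
step_arm(
  delta_pos=[
    [0.02,0.004,0],
    [0,0,0],
  ],
  turn=[0,0],
)

```text
time: 15.55
ee_pos: [0.5804, -0.0257, 0.0696]
eef_rot: [0.164, 0.987, -0.0, -0.001]
ft_force: [-3.6, -0.5, 1.7]
width: 0.0197
grip_force: 45.0
```

Emit:
step_arm(
  delta_pos=[
    [0.02,0.004,0],
    [0,0,0],
    [0,0,0],
  ],
  turn=[0,0,0],
)

```text
time: 15.85
ee_pos: [0.5806, -0.0256, 0.0696]
eef_rot: [0.164, 0.987, -0.0, -0.001]
ft_force: [-6.7, 0.1, 2.5]
width: 0.0199
grip_force: 45.0
```

```bash
python3 - <<'E'
from ang import *
s=read_state();print(s['ee_pos'],G(s['ee_pos']),s['ft_force'])
snap('wrist','w6');fit('w6',0)
E
```

```text
[ 0.58056872 -0.02559418  0.06957978] [[ -6.3 -15.7]] [-6.74553179  0.08014687  2.48903736]
w6 n 197 118 corner [-1.7 34.7] x-range near edge -60.3 mean gx -1.3 yaw 9.88
```

Emit:
step_arm(
  delta_pos=[
    [-0.1,-0.02,0],
    [-0.37,-0.063,0],
    [0.167,-0.945,0],
    [0.167,-0.945,0],
    [0.167,-0.945,0],
    [0.3,0.05,0],
    [0.6,0.1,0],
    [0.5,0.09,0],
    [0.26,0.05,0],
    [0,0,0],
    [0,0,0],
  ],
  turn=[0,0,0,0,0,0,0,0,0,0,0],
)

```text
time: 17.0
ee_pos: [0.6233, -0.0912, 0.0698]
eef_rot: [0.164, 0.987, -0.0, -0.0]
ft_force: [0.2, -0.7, -0.9]
width: 0.0195
grip_force: 45.0
```

```bash
python3 - <<'E'
from ang import *
s=read_state();print(s['ee_pos'],G(s['ee_pos']),s['ft_force'])
E
```

```text
[ 0.62330677 -0.09115043  0.06976574] [[ 24.4 -87.7]] [ 0.24597135 -0.74424801 -0.88665619]
```

Emit:
step_arm(
  delta_pos=[
    [-0.05,0.28,0],
    [-0.05,0.28,0],
    [-0.02,0.118,0],
    [-0.02,0.118,0],
    [-0.02,0.118,0],
    [-0.02,0.118,0],
    [-0.02,0.118,0],
    [-0.02,0.118,0],
    [-0.02,0.118,0],
    [-0.02,0.118,0],
    [0,0,0],
  ],
  turn=[0,0,0,0,0,0,0,0,0,0,0],
)

```text
time: 18.1
ee_pos: [0.6172, -0.0528, 0.0698]
eef_rot: [0.163, 0.987, 0.0, -0.0]
ft_force: [1.6, -0.7, -0.2]
width: 0.0198
grip_force: 45.0
```

```bash
python3 - <<'E'
from ang import *
s=read_state();print(s['ee_pos'],G(s['ee_pos']),s['ft_force'])
snap('wrist','w7');fit('w7',0)
E
```

```text
[ 0.61720372 -0.05282967  0.06975952] [[ 25.1 -48.9]] [ 1.55466507 -0.73583555 -0.15058576]
w7 n 424 274 corner [-1.4 55.6] x-range near edge -43.1 mean gx -1.0 yaw 9.94
```

Emit:
step_arm(
  delta_pos=[
    [-0.01,0.06,0],
    [-0.01,0.06,0],
    [-0.01,0.06,0],
    [-0.005,0.04,0],
    [0,0,0],
  ],
  turn=[0,0,0,0,0],
)

```text
time: 18.65
ee_pos: [0.6164, -0.0479, 0.0698]
eef_rot: [0.164, 0.987, 0.0, 0.0]
ft_force: [0.4, 0.2, -1.2]
width: 0.0197
grip_force: 45.0
```

Emit:
step_arm(
  delta_pos=[
    [-0.005,0.025,0],
    [-0.005,0.025,0],
    [0,0,0],
  ],
  turn=[0,0,0],
)

```text
time: 18.95
ee_pos: [0.6161, -0.0467, 0.0698]
eef_rot: [0.164, 0.987, 0.0, 0.0]
ft_force: [0.8, 0.5, -0.9]
width: 0.0196
grip_force: 45.0
```

Emit:
step_arm(
  delta_pos=[
    [-0.005,0.025,0],
    [-0.005,0.025,0],
    [0,0,0],
  ],
  turn=[0,0,0],
)

```text
time: 19.25
ee_pos: [0.6158, -0.0454, 0.0698]
eef_rot: [0.164, 0.987, 0.0, -0.0]
ft_force: [1.1, -0.7, -0.7]
width: 0.0198
grip_force: 45.0
```

Emit:
step_arm(
  delta_pos=[
    [-0.005,0.025,0],
    [-0.005,0.025,0],
    [0,0,0],
  ],
  turn=[0,0,0],
)

```text
time: 19.55
ee_pos: [0.6156, -0.0444, 0.0699]
eef_rot: [0.164, 0.987, -0.0, 0.0]
ft_force: [0.5, -0.8, -0.6]
width: 0.0194
grip_force: 45.0
```

Emit:
step_arm(
  delta_pos=[
    [-0.005,0.025,0],
    [-0.005,0.025,0],
    [0,0,0],
  ],
  turn=[0,0,0],
)

```text
time: 19.85
ee_pos: [0.6155, -0.0439, 0.0699]
eef_rot: [0.164, 0.986, -0.0, 0.0]
ft_force: [1.5, -3.2, -1.2]
width: 0.0197
grip_force: 45.0
```

Emit:
step_arm(
  delta_pos=[
    [-0.005,0.025,0],
    [-0.005,0.025,0],
    [0,0,0],
  ],
  turn=[0,0,0],
)

```text
time: 20.15
ee_pos: [0.6154, -0.0436, 0.0701]
eef_rot: [0.164, 0.986, -0.001, 0.001]
ft_force: [1.2, -6.8, -1.1]
width: 0.0195
grip_force: 45.0
```

Emit:
step_arm(
  delta_pos=[
    [0.01,-0.05,0],
    [0.05,-0.3,0],
    [0.1,-0.7,0],
    [0,0,0],
  ],
  turn=[0,0,0,0],
)

```text
time: 20.55
ee_pos: [0.6189, -0.0703, 0.0699]
eef_rot: [0.165, 0.986, -0.0, -0.0]
ft_force: [0.0, -0.7, -0.8]
width: 0.0198
grip_force: 45.0
```

```bash
python3 - <<'E'
from ang import *
s=read_state();print(s['ee_pos'],G(s['ee_pos']),s['ft_force'])
snap('wrist','w8');fit('w8',0)
E
```

```text
[ 0.61892456 -0.07028587  0.06988674] [[ 23.8 -66.4]] [ 0.02256971 -0.70139674 -0.75355225]
w8 n 463 269 corner [-1.  64.7] x-range near edge -34.4 mean gx -1.0 yaw 10.02
```

Emit:
step_arm(
  delta_pos=[
    [-0.5,-0.09,0],
    [-0.7,-0.12,0],
    [-0.455,-0.082,0],
    [-0.143,0.808,0],
    [-0.143,0.808,0],
    [-0.143,0.808,0],
    [-0.143,0.808,0],
    [0,0,0],
    [0.15,0.03,0],
    [0.1,0.02,0],
    [0.06,0.01,0],
    [0,0,0],
  ],
  turn=[0,0,0,0,0,0,0,0,0,0,0,0],
)

```text
time: 21.8
ee_pos: [0.5715, 0.0063, 0.0698]
eef_rot: [0.164, 0.986, -0.0, 0.0]
ft_force: [0.6, 0.1, -1.0]
width: 0.02
grip_force: 45.0
```

Emit:
step_arm(
  delta_pos=[
    [0.03,0.005,0],
    [0.02,0.004,0],
    [0,0,0],
  ],
  turn=[0,0,0],
)

```text
time: 22.1
ee_pos: [0.5724, 0.007, 0.0698]
eef_rot: [0.164, 0.987, 0.0, -0.0]
ft_force: [-0.9, 0.5, -1.4]
width: 0.0196
grip_force: 45.0
```

Emit:
step_arm(
  delta_pos=[
    [0.02,0.004,0],
    [0.02,0.004,0],
    [0,0,0],
  ],
  turn=[0,0,0],
)

```text
time: 22.4
ee_pos: [0.5735, 0.0074, 0.0699]
eef_rot: [0.164, 0.987, 0.0, 0.0]
ft_force: [-0.7, -0.0, -0.6]
width: 0.0199
grip_force: 45.0
```

Emit:
step_arm(
  delta_pos=[
    [0.02,0.004,0],
    [0.02,0.004,0],
    [0,0,0],
  ],
  turn=[0,0,0],
)

```text
time: 22.7
ee_pos: [0.5742, 0.0075, 0.0697]
eef_rot: [0.164, 0.987, -0.0, -0.0]
ft_force: [-1.6, -0.7, -0.8]
width: 0.0197
grip_force: 45.0
```

Emit:
step_arm(
  delta_pos=[
    [0.02,0.004,0],
    [0,0,0],
  ],
  turn=[0,0],
)

```text
time: 22.9
ee_pos: [0.5744, 0.0075, 0.0697]
eef_rot: [0.164, 0.987, -0.0, -0.001]
ft_force: [-3.1, -0.9, 0.6]
width: 0.0197
grip_force: 45.0
```

Emit:
step_arm(
  delta_pos=[
    [-0.1,-0.02,0],
    [-0.4,-0.07,0],
    [0,0,0.6],
    [0,0,1],
    [0,0,1],
    [0,0,0.3],
    [0,0,0],
  ],
  turn=[0,0,0,0,0,0,0],
)

```text
time: 23.6
ee_pos: [0.5633, 0.0055, 0.1441]
eef_rot: [0.164, 0.987, 0.001, 0.001]
ft_force: [-0.2, 0.2, -0.8]
width: 0.0195
grip_force: 45.0
```

Emit:
step_arm(
  delta_pos=[
    [-0.06,-0.6,0],
    [-0.06,-1,0],
    [-0.06,-1,0],
    [-0.06,-1,0],
    [-0.06,-1,0],
    [-0.06,-1,0],
    [-0.06,-1,0],
    [-0.06,-1,0],
    [-0.06,-1,0],
    [-0.06,-1,0],
    [-0.06,-0.9,0],
    [0,0,0],
  ],
  turn=[0,0,0,0,0,0,0,0,0,0,0,0],
)

```text
time: 24.8
ee_pos: [0.5433, -0.262, 0.1412]
eef_rot: [0.166, 0.986, -0.001, -0.001]
ft_force: [-0.5, 0.7, -0.6]
width: 0.0196
grip_force: 45.0
```

Emit:
step_arm(
  delta_pos=[
    [0,0,0],
    [0,0,0],
  ],
  turn=[0,0],
)

```text
time: 25.0
ee_pos: [0.5456, -0.2563, 0.1416]
eef_rot: [0.163, 0.987, 0.0, -0.001]
ft_force: [-0.5, 0.4, -1.4]
width: 0.0199
grip_force: 45.0
```

```bash
python3 - <<'E'
from ang import *
s=read_state();print(s['ee_pos'],s['eef_rot'])
d=(np.array([.5457,-.2595,.0663])-s['ee_pos'])/.025;print(d)
a=snap('wrist','w9')['image'];t=snap('top','t9')['image']
f=lambda a,k:cv2.resize(a,None,fx=k,fy=k,interpolation=cv2.INTER_CUBIC)
o=np.zeros((600,800,3),np.uint8);o[:300,:400]=cv2.resize(a,(400,300));o[:300,400:]=f(load('w8')['image'][60:210,150:350],2);o[300:,:400]=f(t[160:235,230:330],4)
o[300:,400:]=f(snap('scene','s9')['image'][180:255,215:315],4)
cv2.imwrite('pics/m9.png',o[:,:,::-1])
E
```

```text
[ 0.54563656 -0.25632297  0.14158608] [ 1.63290120e-01  9.86577863e-01  3.03508152e-04 -6.04909872e-04]
[ 2.53773554e-03 -1.27081308e-01 -3.01144322e+00]
```

View pics/m9.png

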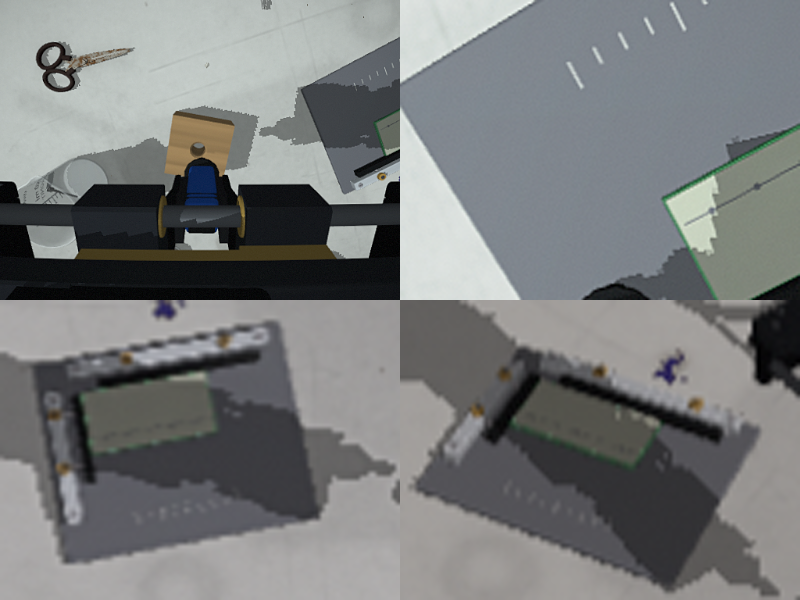

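The top and scene crops show the plate tucked against both strips. The wrist crop shows the hole at (197,148), free for the pusher.

Emit:
step_arm(
  delta_pos=[
    [0,-0.13,0],
    [0,0,0],
    [0,0,-0.5],
    [0,0,-0.6],
    [0,0,0],
  ],
  turn=[0,0,0,0,0],
)

```text
time: 25.65
ee_pos: [0.5444, -0.2594, 0.1117]
eef_rot: [0.164, 0.987, 0.0, -0.002]
ft_force: [-0.2, 0.2, -0.9]
width: 0.0195
grip_force: 45.0
```

Emit:
step_arm(
  delta_pos=[
    [0,0,0],
    [0,0,0],
    [0,0,0],
  ],
  turn=[0,0,0],
)

```text
time: 25.95
ee_pos: [0.5462, -0.2605, 0.1153]
eef_rot: [0.164, 0.987, -0.0, 0.0]
ft_force: [-0.3, -0.1, -0.0]
width: 0.0197
grip_force: 45.0
```

Emit:
step_arm(
  delta_pos=[
    [0,0,0],
    [0,0,0],
    [0,0,0],
  ],
  turn=[0,0,0],
)

```text
time: 26.25
ee_pos: [0.546, -0.2604, 0.115]
eef_rot: [0.164, 0.987, 0.0, 0.0]
ft_force: [0.1, 0.2, 0.2]
width: 0.0201
grip_force: 45.0
```

Steady now. I'll correct y by +0.9 mm and x by −0.3 mm, then lower gently.

Emit:
step_arm(
  delta_pos=[
    [-0.01,0.035,0],
    [0,0,0],
    [0,0,-0.3],
    [0,0,-0.3],
    [0,0,-0.3],
    [0,0,0],
    [0,0,0],
    [0,0,0],
  ],
  turn=[0,0,0,0,0,0,0,0],
)

```text
time: 27.05
ee_pos: [0.5458, -0.2596, 0.0925]
eef_rot: [0.164, 0.987, -0.0, 0.0]
ft_force: [-0.1, -0.5, 0.1]
width: 0.0197
grip_force: 45.0
```

Emit:
step_arm(
  delta_pos=[
    [0,0,-0.3],
    [0,0,-0.3],
    [0,0,-0.2],
    [0,0,-0.15],
    [0,0,0],
    [0,0,0],
  ],
  turn=[0,0,0,0,0,0],
)

```text
time: 27.65
ee_pos: [0.5457, -0.2595, 0.0686]
eef_rot: [0.164, 0.987, 0.0, -0.0]
ft_force: [0.6, 0.1, -1.0]
width: 0.0197
grip_force: 45.0
```

Emit:
step_arm(
  delta_pos=[
    [0,0,-0.06],
    [0,0,-0.03],
    [0,0,0],
    [0,0,0],
  ],
  turn=[0,0,0,0],
)

```text
time: 28.05
ee_pos: [0.5457, -0.2595, 0.0664]
eef_rot: [0.164, 0.987, 0.0, 0.0]
ft_force: [-0.3, 0.5, -1.1]
width: 0.0197
grip_force: 45.0
```

Emit:
step_arm(
  delta_pos=[
    [0,0,0],
    [0,0,0],
    [0,0,0],
    [0,0,0],
    [0,0,0],
    [0,0,0],
    [0,0,0],
    [0,0,0],
  ],
  turn=[0,0,0,0,0,0,0,0],
  grip=0,
)

```text
time: 28.85
ee_pos: [0.5457, -0.2595, 0.0663]
eef_rot: [0.164, 0.987, 0.0, -0.0]
ft_force: [-0.5, 0.1, 0.5]
width: 0.0758
grip_force: 0.0
```

Emit:
step_arm(
  delta_pos=[
    [0,0,0.4],
    [0,0,0.8],
    [0,0,1],
    [0,0,1],
    [0,0,1],
    [0,0,0.8],
    [0,0.8,0],
    [0,1,0],
    [0,1,0],
    [0,0,0],
    [0,0,0],
  ],
  turn=[0,0,0,0,0,0,0,0,0,0,0],
)

```text
time: 29.95
ee_pos: [0.5458, -0.1893, 0.192]
eef_rot: [0.163, 0.987, 0.0, 0.0]
ft_force: [-0.5, -0.8, -1.1]
width: 0.0871
grip_force: 0.0
```

```bash
python3 - <<'E'
from ang import *
s=read_state();print(s['time'],s['ee_pos'],s['width'])
c=snap('wrist','wa')['image'];t=snap('scene','sa')['image']
o=np.zeros((480,800,3),np.uint8)
o[:300,:400]=cv2.resize(c,(400,300));o[:,400:]=cv2.resize(t[180:300,270:370],(400,480),interpolation=cv2.INTER_CUBIC)
cv2.imwrite('pics/ma.png',o[:,:,::-1])
E
```

```text
29.95 [ 0.54584679 -0.18930477  0.19204948] 0.08708333806165998
```

View pics/ma.png

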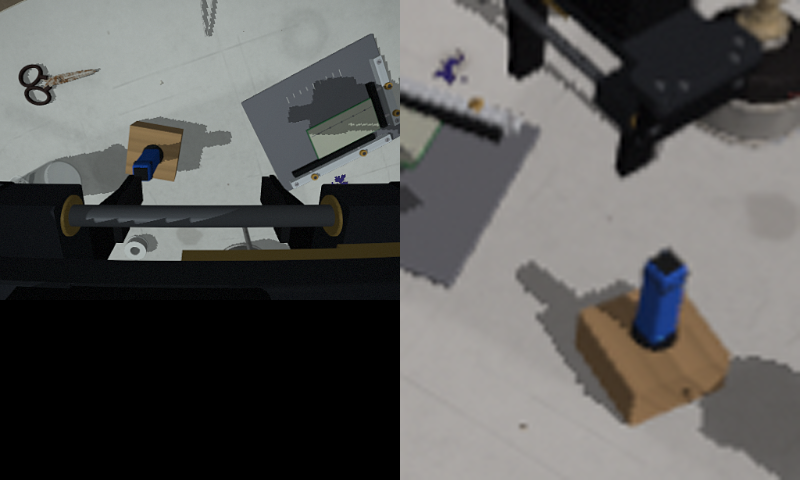

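The pusher stands upright in its block, with its collar on the top at (655,340). The plate is against both strips, so I'm handing in.

```bash
python3 -c "
from bench import *
print(close_job())"
```

```text
the job is handed in; nothing more can be done
None
```

The job is handed in, with no verdict returned: the plate was pressed against both strips (wrist readings up to 6.8 N) and the pusher is back upright and released in its block.

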